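# Raise the consolidation pressure and lock the regulator

### The arm

A 6-joint arm with a two-finger parallel gripper is mounted at the origin on the work surface. World frame = base frame: x ahead of the robot, y to its left, z up, the work surface at z = 0. Lengths are in m, angles in rad, forces in N, time in s.
With the tool pointing down it reaches from about 0.275 to 0.75 m from the base axis. Payload 10.2 kg.
Tool frame: the origin (TCP) lies midway between the tips of the shut fingers; the grasp point (between the pads) lies manip.hold_point_z behind it (manip.hold_point_z is the distance from the TCP to the grasp point, in m); z points along the fingers, y is the line along which they close (so a half turn about z gives the same grasp; the last joint's range is limited). The gripper opens to 88 mm and grips with 3 to 60 N. Pads are 18 mm wide; open, the fingers measure 123 mm over their backs; the gripper's body (75 mm by 187 mm) begins 45 mm behind the grasp point.
Start: joints at [-1.544, 0.313, 1.498, -0, 1.331, -0.223], TCP at [0.13, -0.509, 0.239] pointing down, gripper open.
Joint ranges: [-2.94, 2.94], [-0.97, 2.17], [0.19, 2.56], [-1.23, 4.37], [0.02, 3.11], [-2.88, 2.88]. Speed limits (rad/s): [2.39, 2.39, 3.01, 3.14, 3.14, 3.14].

### API

Orientations are given as a unit quaternion [w, x, y, z].
In Python, from rig import status, read_camera, manip gives the robot as it stands.
- The arm moves only by the tool carry_out, never from a script. Its argument "deltas" is one flat list of numbers, 7 for each row, row after row: the opening, from -1 (shut) to 1 (fully open), then the shift along the tool's x, y, z in cm, then the turn, a rotation vector about the tool's x, y, z in rad. A call has exactly 10 rows; each row shifts and turns the commanded pose from where the row before left it, along the tool's axes as they then stand; what a row does not reach is not made up. A row lasts 1/8 s, in which the tool goes at most 62.5 mm and 10.7 degrees, less where a joint would pass 70% of its speed; a pose out of reach is approached as far as the arm can. A call with a gripper value outside its range is refused whole. The fingers move at their own pace and stop on an object; "force" is the grip in N (left out, the last holds). Time passes only in rows, so rows that do not move let the fingers close, or fill a call up. It gives the time, the measured TCP pose, the force, the opening and the grip force at its end, in the units of the state.
- status.observe(): the state, without advancing time (a new reading comes with each control period).
- read_camera(name): name is "scene" or "top" or "wrist"; returns a dict with "pixels" (480x640x3 uint8, blue, green, red), "K" (3x3 intrinsics, pixels), "R" (3x3) and "t" (3): a world point X has camera coordinates R X + t; the wrist camera has in their place "hand_eye" (4x4, takes a point from camera to tool coordinates, whose origin is the TCP and whose axes are the flange's). Camera axes: x right, y down, z forward; pixel columns grow to the right and rows downward; lengths in m; the calibration is good to about 2 mm. The wrist camera is an equidistant fisheye: a pixel r from the principal point sees the ray r / f radians off the axis. A picture is of the moment at which its call begins: read the wrist's pose just before it. There is no depth.
- manip.finish_job(): hands the job in; it is judged then, once.
The state is a dict: "clock": time; "joint_positions": joint angles; "qd": joint speeds; "joint_torque": joint torques, N m; "ee_pos": TCP position; "eef_rot": TCP orientation; "ft_force": force on the tool from outside, world axes, zero at the start; "moment": the same for the moment, N m; "gripper_width": finger opening in m; "gripper_force": force on a finger pad.
Only numpy, scipy, OpenCV 4.12 (cv2) and the standard library are available. Lean on these libraries where they do the work, as an engineer would, in place of code of your own. Each camera call takes 0.05 s, during which the arm holds its last target. There are 200 camera calls.

### The job

On the sloping-front pressure console, turn the regulator's big black knob clockwise until its pointed nose lines up with the set marker, the broad dark metal tab on the dial around it, keeping it pushed in while you turn. Then pull the knob straight out until it snaps into its locked position and let go. Do not shift the set marker, and leave the things standing about as they are.

Things in the scene. Friction and masses are not known exactly. Their poses are not given: they have to be found in the camera images.
- console: Fixed grey console, 280 deep (x) x 300 wide (y) x 154 mm high; origin at the centre of its underside, its front to its own -x (to the robot). From the 50 mm high front edge the panel slopes up at 30 degrees from level for 208 mm, then a flat top. On the panel's right half: an 84 mm gauge (22 mm proud) and two small valves (up to 32 mm proud), 90 mm or more from the knob's axis.
- regulator_turn (a joint): Angle of the knob about its axis, rad: 0 with its nose straight up the slope, growing counter-clockwise as seen looking at the panel (clockwise makes it smaller). Stops at -2.4 and 2.4. Friction 0.12 N m; it stays where left. Same zero and sense as set_marker: on the mark when the two are equal.
- regulator_pull (a joint): How far the knob is pulled out along its axis, m: 0 pushed in (free to turn), 0.012 fully out (locked against turning). A detent holds it at either end: about 7 N pulls it out; past the middle it snaps the rest of the way and stays. Pushing it in with about 5 N unlocks it.
- knob_grip (a point): On the knob's axis, mid-height of its bar; moves with the knob. x: along the bar to the nose; z: outward along the axis (panel normal, 30 degrees off vertical, leaning to the console's front): pull this way. Black: 72 mm skirt disc with a bar across it, 22 wide, 42 high, 66 mm long, pointed at one end (the nose). Bar top 20 mm outward of here, skirt top 21 mm inward. Grip the bar's 22 mm width.
- knob_pointer (a point): Top of the bar at the tip of the pointed nose, 43 mm from the knob's axis (the blunt end is 22 mm from it); a white line 5 mm wide on the bar's top runs to it. Axes as knob_grip.
- set_marker (a joint): Angle of the set marker about the same axis as the knob, rad, 0 straight up the slope, same sense as regulator_turn. Clamped: it stays put and must not be moved.
- marker_tip (a point): Set marker: dark metal tab 26 mm long (radially), 9 mm wide, on a white dial plate 140 mm across with thin black graduations every 15 degrees. This point: middle of its top, 53 mm from the knob's axis; x away from the axis, z out of the panel. Its top lies 8 mm below the top of the pushed-in knob's skirt, so fingertips above the skirt pass over it.
- specimen_ring: Bystander: brass ring, 74 mm outside diameter, 20 mm high, lying on the console's flat top; origin at the centre of its underside.
- porous_stone: Bystander: grey disc 62 mm in diameter, 12 mm thick, on the console's flat top; origin at the centre of its underside.
- trim_spatula: Bystander: spatula 200 mm long with a wooden handle, lying on the bench in front of the console; origin at mid-length underneath, blade towards its x.
- slot_weight: Bystander: dark cast disc weight 94 mm in diameter, 18 mm thick, on the bench to the left of the console; origin at the centre of its underside.
- sample_tin: Bystander: metal tin 70 mm in diameter, 50 mm high, on the bench to the right of the console; origin at the centre of its underside.
- mortar_cube: Bystander: concrete cube of 50 mm, to the right of the console; origin at the centre of its underside.
- core_sample: Bystander: upright concrete core 75 mm in diameter, 150 mm high, to the left rear of the console; origin at the centre of its underside.
- dust_brush: Bystander: brush 200 mm long lying behind the console; origin at mid-length underneath.

How it is judged:
On the way:
1. the knob's nose is brought to the set marker with the knob still pushed in (y of knob_pointer in the frame of marker_tip between -0.0056 and 0.0056 m and x of knob_pointer in the frame of marker_tip above -0.03 m and value of joint regulator_pull below 0.004 m), for 0.2 s.
At the end, for the whole second after the job is handed in: The knob's nose points at the set marker within 7.5 degrees either way (half a graduation; the nose tip within 5.6 mm of the marker's centre line) and the knob is out by more than 10 of its 12 mm, at rest. On the way it stood on the mark for 0.2 s while out by less than 4 mm (y of knob_pointer in the frame of marker_tip between -0.0056 and 0.0056 m and x of knob_pointer in the frame of marker_tip above -0.03 m and value of joint regulator_pull above 0.01 m and velocity of joint regulator_turn between -0.05 and 0.05 rad/s); the robot touches nothing.
It fails at once if the set marker is shifted on its dial (by more than 5 mm) (distance of marker_tip from where it was at the start of the episode above 0.005 m).
It fails at once if a bystander is shifted by more than 25 mm (distance of any of specimen_ring, porous_stone, trim_spatula, slot_weight, sample_tin, mortar_cube, core_sample, dust_brush from where it was at the start of the episode above 0.025 m).
It also fails if it takes over 35 s, if anything falls off the work surface, if the arm or the gripper's body presses on something with over 40 N, if the wrist force passes 120 N, or if a joint passes its speed limit or range.

## Working session

There is one attempt and no reset: what is moved stays moved. The work goes in short steps, Python scripts to look and compute and a tool call to move; the robot and the scene stay as the last step left them, time stands still between calls to the robot, and variables do not carry over. Pictures are saved under pics/ and viewed, at most 10 in all, crops included, and the job is handed in when it is done.

Besides the shell and the picture viewer there is one more tool, called after "Call:" in YAML: its name, and indented under it one key for each argument. carry_out: Moves the arm, as the interface text tells. Its arguments: {"type":"object","properties":{"deltas":{"type":"array"},"force":{"type":"number"}},"required":["deltas"]}

```bash
mkdir -p pics; python3 - <<'E'
from rig import status, read_camera, manip
import cv2, numpy as np
s=status.observe(); print(s['clock'],s['ee_pos'],s['eef_rot'],manip.hold_point_z)
for n in ['scene','top']:
    c=read_camera(n); cv2.imwrite(f'pics/{n}.png',c['pixels']); print(n,c['K'].tolist(),c['R'].tolist(),c['t'].tolist()); np.savez(f'{n}.npz',**c)
E
```

```text
0.0 [ 0.12976839 -0.50844663  0.23815093] [-6.61857253e-04  9.92209507e-01  1.24578698e-01  6.33334940e-05] 0.0187
scene [[537.3998407430582, 0.0, 318.3610895820089], [0.0, 537.3998407430582, 228.32324532298085], [0.0, 0.0, 1.0]] [[0.3628630690879433, 0.9318385438444754, -0.002705789697330241], [0.7023263645731035, -0.2753958311523454, -0.6564257869778098], [-0.6124280126819858, 0.23629232824981122, -0.75438575337335]] [-0.2419848725261591, -0.32006914622286803, 1.4355996443975316]
top [[442.19411524122916, 0.0, 324.40740368609556], [0.0, 442.19411524122916, 240.64114732829378], [0.0, 0.0, 1.0]] [[0.017052438969904184, -0.9998539242227992, -0.0011595436374887869], [-0.9943882975773174, -0.016838098891430234, -0.10444324806806499], [0.10440846692899307, 0.0029340487371483067, -0.9945301721876244]] [-0.0060885808925940695, 0.6062463569419966, 0.9261937312185701]
```

View pics/scene.png

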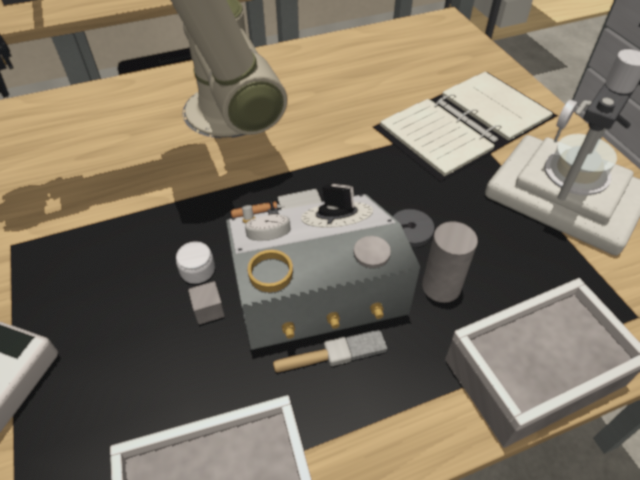

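View pics/top.png

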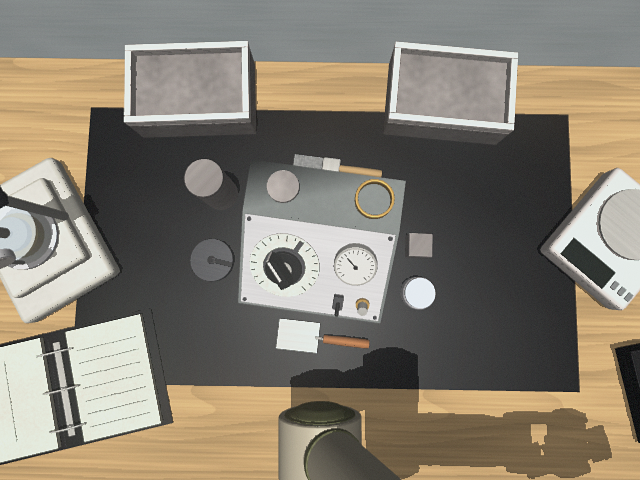

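The top view shows the dial at about (285,265), with the console yawed slightly clockwise. I'll zoom in on it.

```bash
python3 - <<'E'
import cv2, numpy as np
im=np.load('top.npz')['pixels']
cv2.imwrite('pics/topz.png',cv2.resize(im[210:330,230:390],None,fx=5,fy=5,interpolation=cv2.INTER_CUBIC))
E
```

```text
(no output)
```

View pics/topz.png

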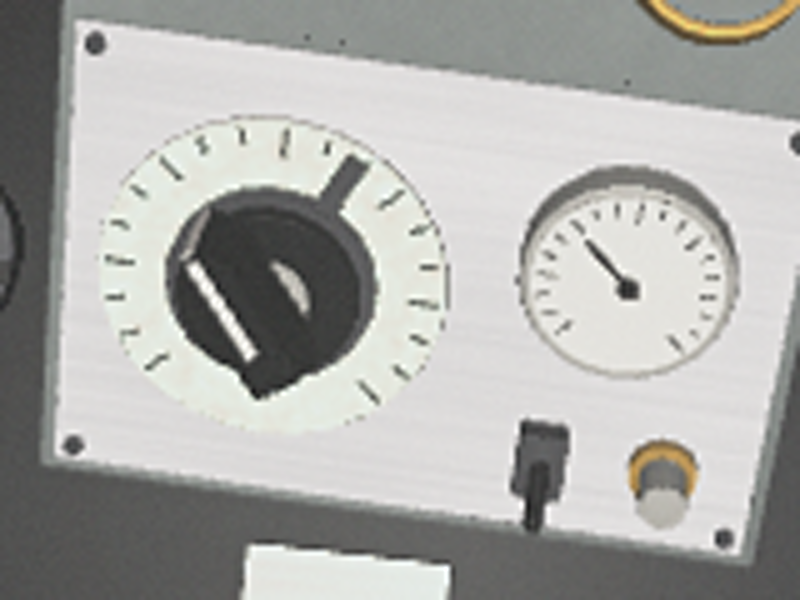

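```bash
cat > h.py <<'E'
import numpy as np, cv2
from scipy.optimize import least_squares
from scipy.spatial.transform import Rotation as Rn
def proj(c,X):
    p=(c['R']@np.atleast_2d(X).T).T+c['t']; p=p@c['K'].T; return p[:,:2]/p[:,2:]
def loc2w(q,L):
    return Rn.from_euler('z',q[2]).apply(L)+[q[0],q[1],0]
s30,c30=.5,np.sqrt(3)/2
def panel(u,v,h): # u up slope from front edge, v left, h out
    return np.stack(np.broadcast_arrays(-.14+u*c30-h*s30, v, .05+u*s30+h*c30),-1)
E
python3 - <<'E'
from h import *
c=dict(np.load('top.npz')); z=lambda a,b:(230+a/5,210+b/5)
px=np.array([z(42,464),z(748,562),(249,161),(406,181)])
L=np.array([[-.14,.15,.05],[-.14,-.15,.05],[.14,.15,.154],[.14,-.15,.154]])
f=lambda q:(proj(c,loc2w(q,L))-px).ravel()
r=least_squares(f,[.45,0,0]); q=r.x; print(q,r.fun.round(1))
# dial: center (u,v,h) from edge points
E=np.array([z(100,275),z(448,275),z(275,115),z(280,435)])
a=np.linspace(0,2*np.pi,361)
def g(p):
    P=proj(c,loc2w(q,panel(p[0]+.07*np.cos(a),p[1]+.07*np.sin(a),.003)))
    ctr=P.mean(0); return [np.hypot(*(P-e).T).min()*np.sign(np.hypot(*(e-ctr))-np.hypot(*(P[np.hypot(*(P-e).T).argmin()]-ctr))) for e in E]
r=least_squares(g,[.1,.07],diff_step=1e-3); u,v=r.x; print(u,v,r.fun)
print('dial center world',loc2w(q,panel(u,v,0)))
zz=lambda P:((P-[230,210])*5).round(0)
print('skirt h? ctr',[(h,zz(proj(c,loc2w(q,panel(u,v,h))))[0]) for h in (.003,.02,.03,.07)])
m=np.array([[230+348/5,210+183/5]])
rr=least_squares(lambda p:(proj(c,loc2w(q,panel(u+p[0]*np.cos(p[1]),v+p[0]*np.sin(p[1]),.012)))-m).ravel(),[.05,-.4]);print('marker r,ang',rr.x)
for h in (.055,.065,.075):
  for t in ((262,398),(250,360),(190,262)):
    rr=least_squares(lambda p:(proj(c,loc2w(q,panel(u+p[0],v+p[1],h)))-np.array([z(*t)])).ravel(),[0,0]).x
    print(h,t,np.hypot(*rr),np.arctan2(rr[1],rr[0]))
np.save('q.npy',[*q,u,v])
E
```

```text
[ 0.59027505  0.01734765 -0.11828298] [-0.4  0.7  0.6  0.7  1.  -0.9 -1.2 -0.4]
0.10467980311773362 0.05927666626370463 [-0.1172792  -0.17652635  0.51730471  0.67889414]
dial center world [0.54827028 0.08203317 0.1023399 ]
skirt h? ctr [(0.003, array([273., 279.])), (0.02, array([267., 299.])), (0.03, array([263., 311.])), (0.07, array([246., 362.]))]
marker r,ang [ 0.05712542 -0.47984272]
0.055 (262, 398) 0.024143335267715584 -2.9110354708908694
0.055 (250, 360) 0.007752776923763241 3.1032558690800376
0.055 (190, 262) 0.03961734584607439 0.7049098569102716
0.065 (262, 398) 0.018691178712949067 -2.779908796781696
0.065 (250, 360) 0.0021317984285918364 -2.7162328272388456
0.065 (190, 262) 0.042897127091982845 0.5978077741651049
0.075 (262, 398) 0.013811873617046378 -2.5493158139100873
0.075 (250, 360) 0.004376663643144432 -0.48915591237006567
0.075 (190, 262) 0.04659676348651736 0.5067961946775833
```

The white line runs from the axis to the nose, which is on the upper left at about +0.6 rad. The marker is at about -0.48 rad. I'll work out the approach deltas.

```bash
cat >> h.py <<'E'
def Rq(w): return Rn.from_quat([w[1],w[2],w[3],w[0]])
def target(th,h,q=None):
    """TCP pos & rotation, tool x along bar at angle th, TCP at height h above panel on axis"""
    q=np.load('q.npy') if q is None else q
    pos=loc2w(q,panel(q[3],q[4],h))
    Z=Rn.from_euler('z',q[2]); U=Z.apply([c30,0,s30]); V=Z.apply([0,1,0]); N=Z.apply([-s30,0,c30])
    x=U*np.cos(th)+V*np.sin(th); z=-N; return pos,Rn.from_matrix(np.c_[x,np.cross(z,x),z])
def rel(s,pos,R):
    R0=Rq(s['eef_rot']); return (R0.inv().apply(pos-s['ee_pos'])*100).round(2),(R0.inv()*R).as_rotvec().round(3)
E
python3 - <<'E'
from h import *; from rig import status
s=status.observe()
p,R=target(.6,.15); print(p,rel(s,p,R)); d=np.array([p[0],p[1],.29]); print(rel(s,d,R))
print(target(0.6,.03)[0])
E
```

```text
[0.47379433 0.09088372 0.23224371] (array([ 48.15, -49.57,   0.66]), array([-0.245,  0.464, -0.227]))
(array([ 48.15, -49.58,  -5.11]), array([-0.245,  0.464, -0.227]))
[0.53337509 0.08380328 0.12832066]
```

Call:
carry_out:
  deltas: [1, 4, -4.1, -0.5, 0, 0, 0, 1, 4, -4.1, -0.5, 0, 0, 0, 1, 4, -4.1, -0.5, 0, 0, 0, 1, 4, -4.1, -0.5, 0, 0, 0, 1, 4, -4.1, -0.5, 0, 0, 0, 1, 4, -4.1, -0.5, 0, 0, 0, 1, 4, -4.1, -0.5, 0, 0, 0, 1, 4, -4.1, -0.5, 0, 0, 0, 1, 4, -4.1, -0.5, 0, 0, 0, 1, 4, -4.1, -0.5, 0, 0, 0]

```text
clock: 1.35
ee_pos: [0.4166, -0.0106, 0.2889]
eef_rot: [0.0, 0.992, 0.125, 0.0]
ft_force: [1.1, 0.3, 1.2]
gripper_width: 0.0881
gripper_force: 0.0
```

Call:
carry_out:
  deltas: [1, 4, -4.2, 0, 0, 0, 0, 1, 4, -4.2, 0, 0, 0, 0, 1, 0, 0, 0, -0.049, 0.093, -0.045, 1, 0, 0, 0, -0.049, 0.093, -0.045, 1, 0, 0, 0, -0.049, 0.093, -0.045, 1, 0, 0, 0, -0.049, 0.093, -0.045, 1, 0, 0, 0, -0.049, 0.093, -0.045, 1, 0, 0, 0, 0, 0, 0, 1, 0, 0, 0, 0, 0, 0, 1, 0, 0, 0, 0, 0, 0]

```text
clock: 2.6
ee_pos: [0.4732, 0.0885, 0.2888]
eef_rot: [0.091, 0.938, 0.229, 0.242]
ft_force: [0.6, -0.5, -0.4]
gripper_width: 0.088
gripper_force: 0.0
```

```bash
python3 - <<'E'
from h import *; from rig import status, read_camera
s=status.observe(); c=read_camera('wrist'); np.savez('w1.npz',p=s['ee_pos'],r=s['eef_rot'],**c)
print(s['clock'],s['joint_positions'],rel(s,*target(.6,.15)))
for k in c:
    if k!='pixels': print(k,c[k])
cv2.imwrite('pics/w1.png',c['pixels'])
E
```

```text
2.6 [-0.03711898 -0.06735396  1.88703204 -0.05791483  0.80073715  1.08353147] (array([-2.18, -1.78,  4.91]), array([ 0.001,  0.001, -0.002]))
K [[371.64829954   0.         327.23646869]
 [  0.         371.64829954 242.9638069 ]
 [  0.           0.           1.        ]]
hand_eye [[ 3.63975961e-04 -9.60140402e-01 -2.79517936e-01  7.29173468e-02]
 [ 9.99999282e-01  6.68476347e-04 -9.94052301e-04  1.05676437e-03]
 [ 1.14128090e-03 -2.79517374e-01  9.60139956e-01 -1.44866320e-01]
 [ 0.00000000e+00  0.00000000e+00  0.00000000e+00  1.00000000e+00]]
```

View pics/w1.png

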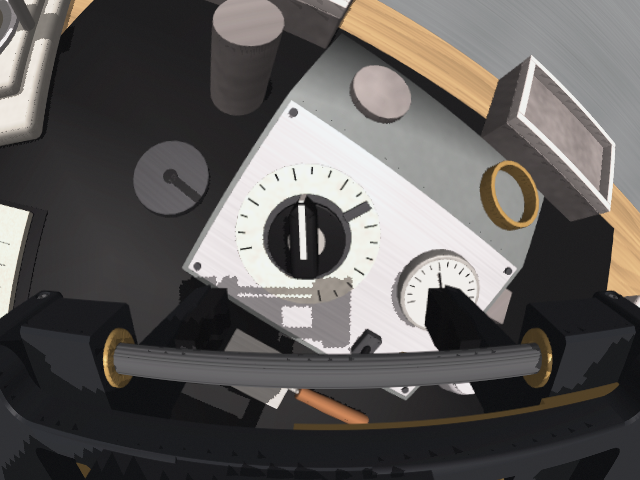

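The wrist view shows the knob bar aligned almost along image-up. The nose is at about (303,197), the line base at about (303,259), and the marker at about (356,212). I'll zoom in to refine these.

```bash
python3 - <<'E'
import cv2, numpy as np
im=np.load('w1.npz')['pixels']
cv2.imwrite('pics/w1z.png',cv2.resize(im[155:305,225:390],None,fx=4,fy=4,interpolation=cv2.INTER_CUBIC))
E
```

```text
(no output)
```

View pics/w1z.png

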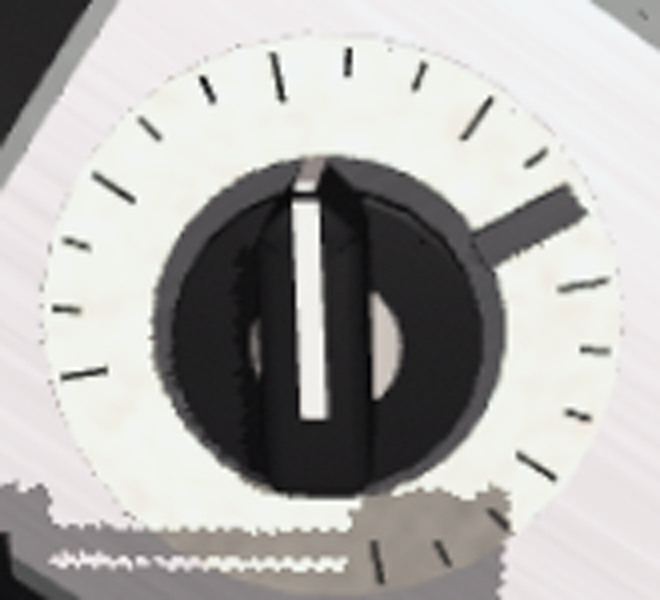

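```bash
cat >> h.py <<'E'
def wproj(c,X,pos,quat):
    T=c['hand_eye']; Xt=Rq(quat).inv().apply(X-pos); P=(Xt-T[:3,3])@T[:3,:3]
    r=np.hypot(P[:,0],P[:,1]); th=np.arctan2(r,P[:,2]); f=c['K'][0,0]
    return P[:,:2]/r[:,None]*(th*f)[:,None]+c['K'][:2,2]
E
python3 - <<'E'
from h import *
c=dict(np.load('w1.npz')); z=lambda A:np.array(A)/4+[225,155]
S={30:(348,62),15:(420,76),-15:(537,157),-60:(595,350),-75:(578,415),60:(207,89),75:(149,128),105:(76,243),120:(67,309),-120:(443,552),-105:(498,520)}
Lg={45:(279,78),0:(478,118),-45:(583,285),-90:(537,466),90:(113,187),135:(84,375),-135:(377,562)}
rim=z([(42,310),(310,33),(622,310),(590,160),(100,130)])
q=np.load('q.npy')
def P(p,r,a,h):
    qq=[q[0],q[1],p[3]]
    # pivot keep world dial centre = p[0:2] shift
    W=loc2w(q,panel(q[3],q[4],0))+[p[0],p[1],p[2]]
    Z=Rn.from_euler('z',p[3]); U=Z.apply([c30,0,s30]);V=Z.apply([0,1,0]);N=Z.apply([-s30,0,c30])
    X=W+np.multiply.outer(r*np.cos(a),U)+np.multiply.outer(r*np.sin(a),V)+np.multiply.outer(h+0*a,N)
    return wproj(c,X,c['p'],c['r'])
A=np.linspace(0,2*np.pi,721)
def f(p):
    e=[(P(p,p[4],np.radians(list(S)),.003)-z(list(S.values()))).ravel(),(P(p,p[5],np.radians(list(Lg)),.003)-z(list(Lg.values()))).ravel()]
    R=P(p,.07,A,.003)
    e.append(np.array([np.hypot(*(R-x).T).min() for x in rim])); e.append(p[2:3]/.002)
    return np.concatenate(e)
r=least_squares(f,[0,0,0,q[2],.062,.06]); p=r.x; print(p.round(4),np.sqrt((r.fun**2).mean()),abs(r.fun).max())
def ang(pt,h):
    s=least_squares(lambda a:(P(p,a[0],a[1:2],h)-z([pt])).ravel(),[.05,.1]).x; return s.round(4)
for h in (.012,.016,.02): print('marker',h,[ang(x,h) for x in ((577,199),(481,253),(530,226))])
for h in (.055,.06,.065,.07): print('nose',h,[ang(x,h) for x in ((306,194),(313,418),(310,300))])
print('ctr',P(p,0.,np.zeros(1),.065))
W=loc2w(q,panel(q[3],q[4],0))+p[:3]; np.save('fit.npy',[*W,p[3]]); print(W)
E
```

```text
[-1.000e-04  1.100e-03  3.000e-03 -1.244e-01  6.340e-02  6.080e-02] 0.6254115607842954 3.135960793830407
marker 0.012 [array([ 0.0657, -0.4409]), array([ 0.0407, -0.4419]), array([ 0.0534, -0.4435])]
marker 0.016 [array([ 0.0656, -0.4279]), array([ 0.041 , -0.4211]), array([ 0.0535, -0.4275])]
marker 0.02 [array([ 0.0656, -0.4149]), array([ 0.0413, -0.4005]), array([ 0.0536, -0.4116])]
nose 0.055 [array([0.0417, 0.6318]), array([-0.0046,  0.477 ]), array([0.0202, 0.6394])]
nose 0.06 [array([0.0425, 0.6226]), array([-0.0028,  0.5257]), array([0.0215, 0.6206])]
nose 0.065 [array([0.0434, 0.6138]), array([-0.0012,  0.72  ]), array([0.0228, 0.6039])]
nose 0.07 [array([0.0443, 0.6054]), array([ 0.0007, -0.1231]), array([0.024, 0.589])]
ctr [[303.05134288 258.11941714]]
[0.54816268 0.08312091 0.10531794]
```

```bash
cat >> h.py <<'E'
def tgt(th,h):
    f=np.load('fit.npy'); Z=Rn.from_euler('z',f[3]); U=Z.apply([c30,0,s30]); V=Z.apply([0,1,0]); N=Z.apply([-s30,0,c30])
    x=U*np.cos(th)+V*np.sin(th); z=-N; return f[:3]+h*N,Rn.from_matrix(np.c_[x,np.cross(z,x),z])
E
python3 - <<'E'
from h import *; from rig import status
s=status.observe()
print(rel(s,*tgt(.61,.10)),rel(s,*tgt(.61,.03)))
E
```

```text
(array([-1.98, -1.82,  9.64]), array([-0.002, -0.001, -0.007])) (array([-1.99, -1.81, 16.64]), array([-0.002, -0.001, -0.007]))
```

Call:
carry_out:
  deltas: [1, -1, -0.9, 2, 0, 0, 0, 1, -1, -0.9, 2, 0, 0, -0.007, 1, 0, 0, 2.5, 0, 0, 0, 1, 0, 0, 2.5, 0, 0, 0, 1, 0, 0, 2.5, 0, 0, 0, 1, 0, 0, 2.5, 0, 0, 0, 1, 0, 0, 1.2, 0, 0, 0, 1, 0, 0, 0.8, 0, 0, 0, 1, 0, 0, 0.6, 0, 0, 0, 1, 0, 0, 0, 0, 0, 0]

```text
clock: 3.9
ee_pos: [0.5329, 0.085, 0.1318]
eef_rot: [0.092, 0.937, 0.233, 0.242]
ft_force: [0.7, -0.4, -0.4]
gripper_width: 0.088
gripper_force: 0.0
```

```bash
python3 - <<'E'
from h import *; from rig import status, read_camera
s=status.observe(); print(rel(s,*tgt(.61,.03)),s['ft_force'],s['joint_positions'])
c=read_camera('wrist'); cv2.imwrite('pics/w2.png',c['pixels'])
E
```

```text
(array([0.01, 0.  , 0.06]), array([-0.001, -0.002,  0.001])) [ 0.65419166 -0.3654086  -0.38034188] [-0.0404248   0.27252244  1.96918974 -0.10782768  0.3786828   1.13283981]
```

View pics/w2.png

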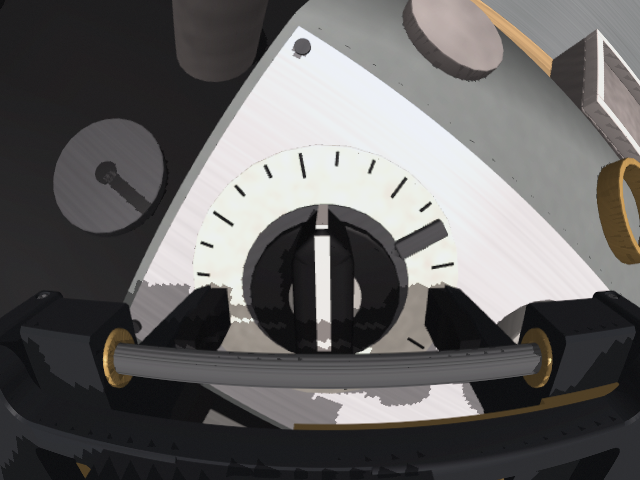

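The bar (columns 297–352) is centred between the fingertips (about 230 and 430), and the marker is clear of both fingers. Closing now.

Call:
carry_out:
  deltas: [-1, 0, 0, 0, 0, 0, 0, -1, 0, 0, 0, 0, 0, 0, -1, 0, 0, 0, 0, 0, 0, -1, 0, 0, 0, 0, 0, 0, -1, 0, 0, 0, 0, 0, 0, -1, 0, 0, 0, 0, 0, 0, -1, 0, 0, 0, 0, 0, 0, -1, 0, 0, 0, 0, 0, 0, -1, 0, 0, 0, 0, 0, 0, -1, 0, 0, 0, 0, 0, 0]
  force: 35

```text
clock: 5.2
ee_pos: [0.5324, 0.0856, 0.1314]
eef_rot: [0.092, 0.937, 0.233, 0.242]
ft_force: [-1.4, 6.3, 0.3]
gripper_width: 0.0216
gripper_force: 35.0
```

Call:
carry_out:
  deltas: [-1, 0, 0, 0.1, 0, 0, 0.05, -1, 0, 0, 0, 0, 0, 0.13, -1, 0, 0, 0, 0, 0, 0.13, -1, 0, 0, 0, 0, 0, 0.13, -1, 0, 0, 0, 0, 0, 0.13, -1, 0, 0, 0, 0, 0, 0.13, -1, 0, 0, 0, 0, 0, 0.13, -1, 0, 0, 0, 0, 0, 0.13, -1, 0, 0, 0, 0, 0, 0.08, -1, 0, 0, 0, 0, 0, 0]

```text
clock: 6.45
ee_pos: [0.5325, 0.0851, 0.1312]
eef_rot: [-0.04, 0.929, -0.264, 0.255]
ft_force: [-13.4, 1.2, 13.8]
gripper_width: 0.0217
gripper_force: 35.0
```

```bash
python3 - <<'E'
from h import *; from rig import status, read_camera
s=status.observe(); print(rel(s,*tgt(-.43,.03)),s['ft_force'],s['moment'],s['joint_positions'])
c=read_camera('wrist'); np.savez('w3.npz',p=s['ee_pos'],r=s['eef_rot'],**c)
cv2.imwrite('pics/w3.png',cv2.resize(c['pixels'][120:370,180:480],None,fx=2.4,fy=2.4,interpolation=cv2.INTER_CUBIC))
E
```

```text
(array([ 0.07, -0.03,  0.04]), array([-0.002,  0.001,  0.   ])) [-13.39121058   1.23963205  13.78773076] [-0.15408535  1.25604921 -0.34910169] [-0.04004595  0.27308299  1.96975389 -0.10839271  0.37890881  2.1741307 ]
```

View pics/w3.png

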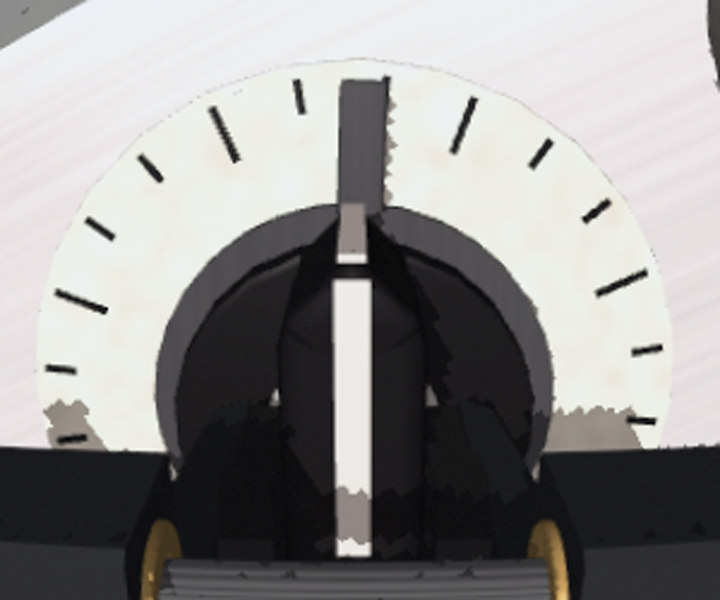

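The marker's centre line (column about 363) is roughly 0.04 rad clockwise of the nose line (column about 352), so the nose is already in tolerance. I'll trim it, hold, then pull.

Call:
carry_out:
  deltas: [-1, 0, 0, 0, 0, 0, 0.04, -1, 0, 0, 0, 0, 0, 0, -1, 0, 0, 0, 0, 0, 0, -1, 0, 0, 0, 0, 0, 0, -1, 0, 0, -0.2, 0, 0, 0, -1, 0, 0, -0.3, 0, 0, 0, -1, 0, 0, -0.3, 0, 0, 0, -1, 0, 0, -0.3, 0, 0, 0, -1, 0, 0, -0.3, 0, 0, 0, -1, 0, 0, 0, 0, 0, 0]
  force: 50

```text
clock: 7.75
ee_pos: [0.5259, 0.0857, 0.1426]
eef_rot: [-0.045, 0.924, -0.282, 0.255]
ft_force: [0.6, 0.6, -5.0]
gripper_width: 0.0219
gripper_force: 50.0
```

```bash
python3 - <<'E'
from h import *; from rig import status, read_camera
s=status.observe(); print(rel(s,*tgt(-.47,.03)),s['ft_force'],s['moment'],s['gripper_width'])
E
```

```text
(array([ 0.07, -0.05,  1.35]), array([-0.002,  0.001,  0.001])) [ 0.58269425  0.60690538 -5.03494105] [0.13481727 0.6598841  0.0940083 ] 0.021891797551395434
```

Call:
carry_out:
  deltas: [1, 0, 0, 0, 0, 0, 0, 1, 0, 0, 0, 0, 0, 0, 1, 0, 0, 0, 0, 0, 0, 1, 0, 0, 0, 0, 0, 0, 1, 0, 0, 0, 0, 0, 0, 1, 0, 0, 0, 0, 0, 0, 1, 0, 0, -1, 0, 0, 0, 1, 0, 0, -3, 0, 0, 0, 1, 0, 0, -4, 0, 0, 0, 1, 0, 0, -4, 0, 0, 0]

```text
clock: 9.0
ee_pos: [0.4656, 0.0931, 0.2483]
eef_rot: [-0.046, 0.924, -0.282, 0.255]
ft_force: [0.2, -0.5, -0.5]
gripper_width: 0.0883
gripper_force: 0.0
```

```bash
python3 - <<'E'
from h import *; from rig import status, read_camera
s=status.observe(); print(s['ft_force'],s['gripper_width'])
c=read_camera('wrist'); np.savez('w4.npz',p=s['ee_pos'],r=s['eef_rot'],**c)
cv2.imwrite('pics/w4.png',cv2.resize(c['pixels'][140:320,220:430],None,fx=3,fy=3,interpolation=cv2.INTER_CUBIC))
f=np.load('fit.npy')
for h in (.063,.075):
    p,R=tgt(-.47,h); X=np.array([p,p+.043*R.as_matrix()[:,0],tgt(-.43,.014)[0]+.053*tgt(-.43,0)[1].as_matrix()[:,0]])
    print(h,((wproj(c,X,s['ee_pos'],s['eef_rot'])-[220,140])*3).round())
E
```

```text
[ 0.16723625 -0.46957958 -0.47840258] 0.08828545640065481
0.063 [[322. 312.]
 [322. 127.]
 [315.  68.]]
0.075 [[322. 328.]
 [322. 134.]
 [315.  68.]]
```

View pics/w4.png

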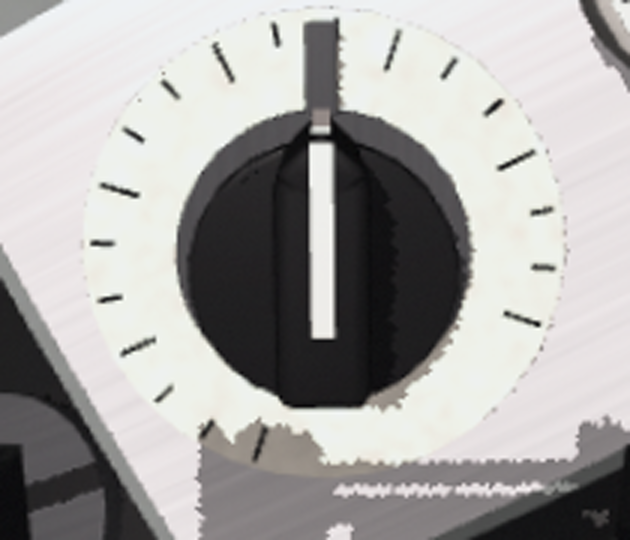

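The nose (column about 320) points at the marker (column about 321). The white line's base and the visibly raised skirt match the knob being fully out. Handing in.

```bash
python3 -c "
from rig import manip; print(manip.finish_job())"
```

```text
the job is handed in; nothing more can be done
None
```

I turned the knob clockwise to the set marker while keeping it pushed in, pulled it out to its locked position, let go, and handed the job in at about 9 s. The last wrist picture shows the nose on the marker and the knob out, but the hand-in returned no verdict.

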